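# Fit the dimmer knob on the training light source and hold it pressed

### The job

The light source's brightness knob (the larger black knob with the pointer line) has come off. Pick it up, turn it so that the flat in its bore matches the flat of the D-shaped stem on the console, push it fully home and press knob and stem down against the spring. Finish while still holding the knob pressed down with the gripper - do not let go - and leave the small knob and the jar where they are.

Things in the scene. Friction and masses are not known exactly. Their poses are not given: they have to be found in the camera images.
- knob: Black round push-on knob standing on its open underside: 40 mm diameter, 40 mm tall, about 60 g. Origin: centre of the underside, z up. A white pointer line on its top runs from the centre to its own +x. The underside has a D-shaped bore 26 mm deep, 18 mm diameter, its flat on the +x (pointer) side 5 mm from the axis, mouth chamfered. Round outside: grip at any yaw.
- stem_tip (a point): Top centre of the bare vertical steel D-stem on the console, 117 mm above the table when unpressed. Stem: 16 mm diameter, 42 mm above the console's top, 2 mm tip chamfer, flat along its length on its own +x side 4 mm from the axis. Site z up, x towards the flat. With knob x along stem x (to about 8 degrees) the knob slides on; home, its underside is 26 mm below the tip; else it stays on the tip.
- stem (a joint): How far the stem is pressed down, in m: 0 = up (at rest), 0.008 = fully pressed, at a hard stop. A spring resists: about 4 N to start, 7 N at 0.005, 9 N at 0.008. It springs back when let go.
- dial (a joint): Angle of the stem and of the flat aluminium dial disc at its foot (60 mm diameter, 3 mm thick) about the vertical, in rad: 0 = the flat faces the console's own +x, positive anticlockwise from above. The dark line on the disc points to the flat's side. It turns only stiffly (0.3 N m) and need not be turned.
- console: White light source box, 240 mm (its x) by 200 mm (its y) by 75 mm tall, fixed to the table. Origin at the centre of its underside; the stem stands at its x = -30 mm, y = +20 mm.
- spare_knob: A smaller plain black knob, 28 mm diameter, 22 mm tall, no pointer line, loose on the table; not to be used. Origin at the centre of its underside.
- jar: Small closed glass jar, 42 mm diameter, 60 mm tall, loose on the table. Origin at the centre of its underside.
Mind the look-alikes: they are no part of the job. Leave any brown, purple or yellow look-alike of the knob alone.

How it is judged:
On the way:
1. the knob has been pushed fully home on the D-stem, its flat on the stem's flat (z of knob in the frame of stem_tip below -0.0235 m and horizontal distance between knob and stem_tip below 0.004 m and angle between the z axis of knob and the z axis of stem_tip, either way round below 0.12 rad and angle between the x axis of knob and the x axis of stem_tip, either way round below 0.3 rad), for 0.2 s.
At the end, for the whole second after the job is handed in: Knob fully home on the stem (underside over 23.5 mm below the tip, within 4 mm of its axis, upright to 0.12 rad, pointer on the flat to 0.3 rad), the fingers still on it, keeping the stem pressed more than 5 of its 8 mm. The small knob and the jar moved no more than 30 mm (all of step 1 and value of joint stem above 0.005 m and contact force between the fingers and knob above 1 N); the arm keeps its last pose, push and grip.
It fails at once if the small knob is moved by more than 30 mm (distance of spare_knob from where it was at the start of the episode above 0.03 m).
It fails at once if the jar is moved by more than 30 mm (distance of jar from where it was at the start of the episode above 0.03 m).
It also fails if it takes over 51 s, if anything falls off the work surface, if the arm or the gripper's body presses on something with over 40 N, if the wrist force passes 120 N, or if a joint passes its speed limit or range.

### The arm

A 6-joint arm with a two-finger parallel gripper is mounted at the origin on the work surface. World frame = base frame: x ahead of the robot, y to its left, z up, the work surface at z = 0. Lengths are in m, angles in rad, forces in N, time in s.
With the tool pointing down it reaches from about 0.3 to 0.85 m from the base axis. Payload 4.2 kg.
Tool frame: the origin (TCP) lies at the very end of the fingers, on their centre line; the grasp point (between the pads) lies 19 mm behind it; x points along the fingers, y is the direction in which the jaws open and shut, and the axes are right-handed (so a half turn about x gives the same grasp; the last joint's range is limited). The gripper opens to 91 mm and grips with 3 to 60 N. Pads are 32 mm wide; open, the fingers measure 118 mm over their backs; the gripper's body (76 mm by 178 mm) begins 60 mm behind the grasp point.
Start: joints at [-1.205, 0.32, 1.565, -0, 1.257, -0.02], TCP at [0.216, -0.533, 0.214] pointing down, gripper open.
Joint ranges: [-3.11, 3.11], [-0.84, 2.01], [0.21, 2.61], [-1.34, 4.49], [0.05, 2.63], [-2.56, 2.56]. Speed limits (rad/s): [2.57, 2.57, 3.14, 3.14, 3.14, 3.14].

### API

Orientations are given as a unit quaternion [w, x, y, z].
In Python, from bench import arm, camera, models gives the robot as it stands.
- The arm moves only by the tool move_arm, never from a script. Its argument "rows" is a list that holds one entry, the list of rows, each a list of 7 numbers: the closure, from -1 (fully open) to 1 (shut), then the shift along the tool's x, y, z in cm, then the turn, a rotation vector about the tool's x, y, z in rad. In form: [[[hand, tx, ty, tz, ax, ay, az], ...]]. A call has 1 to 20 rows; each row shifts and turns the commanded pose from where the row before left it, along the tool's axes as they then stand; what a row does not reach is not made up. A row lasts 1/10 s, in which the tool goes at most 50 mm and 8.59 degrees, less where a joint would pass 70% of its speed; a pose out of reach is approached as far as the arm can. A call with a gripper value outside its range is refused whole. The fingers move at their own pace and stop on an object; "squeeze" is the grip in N (left out, the last holds). Time passes only in rows, so rows that do not move let the fingers close. It gives the time, the measured TCP pose, the force and the opening at its end, in the units of the state.
- arm.read_state(): the state, without advancing time (a new reading comes with each control period).
- camera(name): name is "side" or "top"; returns a dict with "color" (400x640x3 uint8, red, green, blue), "z_map" (400x640 float32, m along the optical axis (not along the pixel's ray), 0 where there is no reading), "K" (3x3 intrinsics, pixels), "dist" ([k1, k2, p1, p2, k3] as OpenCV has them; the pictures are not rectified), "R" (3x3) and "t" (3): a world point X has camera coordinates R X + t. Camera axes: x right, y down, z forward; pixel columns grow to the right and rows downward; lengths in m; the calibration is good to about 2 mm. A picture is of the moment at which its call begins.
- arm.job_done(): hands the job in, once; it reports no verdict.
Trained networks look in a picture, given as the dict that the camera call returned (one of the last four; its "shot" number tells which), for a name from the list of things; names that differ only in an ending like _2 or _b are one class to them, and where a whole thing is asked for, a point or a joint stands for the part that bears it (a point fixed in the world has none). Each returns a list of dicts, best first, with "conf" (0 to 1); they miss things now and then, are a little off and sometimes report something else, mostly with a low value. They report only what shows in the picture. A call takes as long as a camera call. They do not tell look-alikes from the thing itself.
- models.search_frame(query, picture): "uv" ([column, row] in pixels, amid what is visible of it).
- models.landmark_of(query, picture): "uv" ([column, row] in pixels: a listed point, or the origin of a listed thing).
The state is a dict: "clock": time; "joints": joint angles; "joint_vel": joint speeds; "joint_efforts": joint torques, N m; "position": TCP position; "eef_rot": TCP orientation; "ft_force": force on the tool from outside, world axes, zero at the start; "ft_torque": the same for the moment, N m; "gripper_width": finger opening in m.
Only numpy, scipy, OpenCV 4.12 (cv2) and the standard library are available. Lean on these libraries where they do the work, as an engineer would, in place of code of your own. Each camera call takes 0.05 s, during which the arm holds its last target.

## Working session

There is one attempt and no reset: what is moved stays moved. The work goes in short steps, Python scripts to look and compute and a tool call to move; the robot and the scene stay as the last step left them, time stands still between calls to the robot, and variables do not carry over. Pictures are saved under pics/ and viewed, and the job is handed in when it is done.

Besides the shell and the picture viewer there is one more tool, called after "Request:" by a JSON object that holds its "op" and its "data". move_arm: Moves the arm, as the interface text tells. Its arguments: {"type":"object","properties":{"rows":{"type":"array","items":{"type":"array","items":{"type":"array","items":{"type":"number"}}}},"squeeze":{"type":"number"}},"required":["rows"]}

```bash
mkdir -p pics; ls
cat > h.py <<'E'
import numpy as np, cv2
from bench import arm,camera,models
def save(n,img): cv2.imwrite('pics/'+n,cv2.cvtColor(np.ascontiguousarray(img),cv2.COLOR_RGB2BGR))
def ray(p,uv):
    u=cv2.undistortPoints(np.array([[uv]],float),p['K'],np.array(p['dist'],float))[0,0]
    R=np.array(p['R']);t=np.array(p['t'])
    return -R.T@t, R.T@np.array([u[0],u[1],1.])
def atz(p,uv,z):
    o,d=ray(p,uv); return o+d*(z-o[2])/d[2]
def depthpt(p,uv):
    o,d=ray(p,uv); return o+d*p['z_map'][int(round(uv[1])),int(round(uv[0]))]
def proj(p,X):
    rv=cv2.Rodrigues(np.array(p['R']))[0]
    return cv2.projectPoints(np.array(X,float).reshape(-1,3),rv,np.array(p['t'],float),np.array(p['K']),np.array(p['dist'],float))[0][:,0]
E
python3 - <<'E'
from h import *
import pickle
for n in ['side','top']:
    p=camera(n); save(n+'1.png',p['color']); pickle.dump(p,open(n+'1.pkl','wb'))
    print(n,p['K'].tolist() if hasattr(p['K'],'tolist') else p['K'], ray(p,[320,200]))
    for q in ['knob','stem_tip','stem','dial','console','spare_knob','jar']:
        print(q,[(np.round(r['uv']).tolist(),round(r['conf'],2)) for r in models.search_frame(q,p)][:4],'LM',[(np.round(r['uv'],1).tolist(),round(r['conf'],2)) for r in models.landmark_of(q,p)][:4])
print(arm.read_state())
E
```

```text
pics
side [[439.200464128982, 0.0, 325.20823391743454], [0.0, 439.200464128982, 190.53888244090828], [0.0, 0.0, 1.0]] (array([0.19014893, 0.62016125, 0.57069926]), array([ 0.44011382, -0.63858195, -0.63175759]))
knob [([304.0, 212.0], 0.82), ([281.0, 244.0], 0.76)] LM [([278.0, 249.8], 0.78), ([241.0, 235.7], 0.71), ([303.5, 221.6], 0.71), ([255.8, 278.8], 0.55)]
stem_tip [([379.0, 131.0], 0.56)] LM [([380.0, 122.7], 0.62)]Traceback (most recent call last):
  File "<stdin>", line 7, in <module>
ValueError: it knows: console, jar, knob, spare_knob, stem_tip
```

Run:
```python
from h import *
import pickle
for n in ['side','top']:
    p=camera(n); save(n+'1.png',p['color']); pickle.dump(p,open(n+'1.pkl','wb'))
    print(n, ray(p,[320,200]))
    for q in ['knob','stem_tip','console','spare_knob','jar']:
        print(q,[(np.round(r['uv']).tolist(),round(r['conf'],2)) for r in models.search_frame(q,p)][:5],'LM',[(np.round(r['uv'],1).tolist(),round(r['conf'],2)) for r in models.landmark_of(q,p)][:5])
print(arm.read_state())
```

```text
side (array([0.19014893, 0.62016125, 0.57069926]), array([ 0.44011382, -0.63858195, -0.63175759]))
knob [([280.0, 242.0], 0.92), ([302.0, 213.0], 0.85), ([254.0, 271.0], 0.84), ([238.0, 227.0], 0.76)] LM [([301.2, 221.3], 0.91), ([281.0, 249.3], 0.83), ([254.3, 280.6], 0.77), ([238.9, 234.6], 0.75)]
stem_tip [] LM [([380.2, 123.3], 0.5)]
console [([365.0, 145.0], 0.92)] LM [([369.0, 157.8], 0.57)]
spare_knob [([261.0, 318.0], 0.86)] LM [([262.9, 322.9], 0.79)]
jar [([358.0, 270.0], 0.62)] LM [([359.4, 281.8], 0.68)]
top (array([0.32380066, 0.0999544 , 1.04291246]), array([ 0.24401359, -0.02548912, -0.96947457]))
knob [([254.0, 213.0], 0.95), ([219.0, 219.0], 0.94), ([248.0, 168.0], 0.68), ([298.0, 205.0], 0.64)] LM [([250.3, 169.3], 0.87), ([255.4, 215.9], 0.8), ([298.7, 206.3], 0.72)]
stem_tip [([423.0, 199.0], 0.57)] LM [([424.1, 195.8], 0.47)]
console [([424.0, 191.0], 0.66)] LM [([416.8, 193.9], 0.59)]
spare_knob [([192.0, 258.0], 0.62)] LM [([191.2, 257.2], 0.51)]
jar [([272.0, 284.0], 0.59)] LM [([271.5, 285.5], 0.58)]
{'clock': 1.4, 'joints': array([-1.20497699e+00,  3.19590981e-01,  1.56453512e+00, -4.51008909e-06,
        1.25735768e+00, -2.00078506e-02]), 'joint_vel': array([-9.51272070e-05, -7.00864908e-04,  9.55571695e-04,  2.20780757e-04,
       -1.05465349e-03,  3.08686517e-03]), 'joint_efforts': array([ 1.05057148e-03, -4.12351334e+01, -2.32227659e+01,  7.28054834e-02,
        3.77156935e-02, -8.80114328e-06]), 'position': array([ 0.21638681, -0.53274364,  0.21396747]), 'eef_rot': array([ 0.13560465,  0.69399485,  0.13552828, -0.69398459]), 'ft_force': array([-0.63633077, -0.71770814, -0.30140408]), 'ft_torque': array([0.01154722, 0.02586087, 0.02705056]), 'gripper_width': 0.0914559992852145}
```

View pics/side1.png

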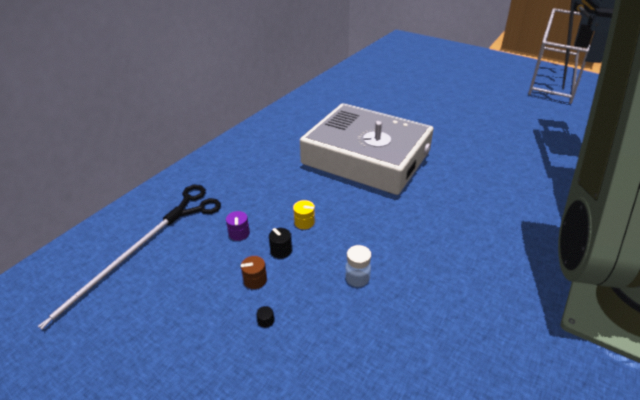

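View pics/top1.png

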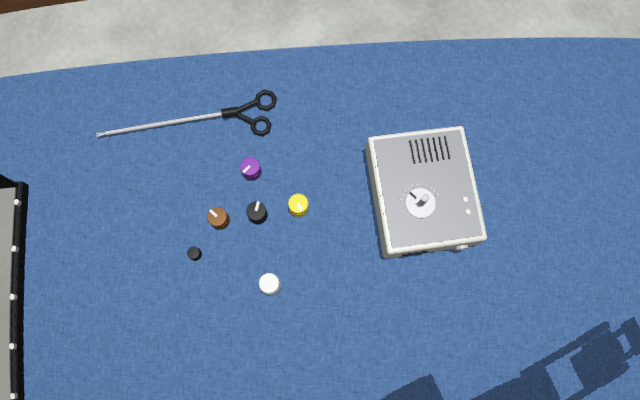

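Candidates, with side / top pixels:
- Black knob with pointer line: (280,243) / (257,212). This one fits the description.
- Brown: (254,272) / (217,217). Look-alike.
- Purple: (238,226) / (250,168). Look-alike.
- Yellow: (304,214) / (298,204). Look-alike.
- Small plain black spare: (265,317) / (194,253).

Next I'll check the choice in a close crop.

Run:
```python
from h import *
import pickle
s=pickle.load(open('side1.pkl','rb'));t=pickle.load(open('top1.pkl','rb'))
def crop(p,c,w,k):
    return cv2.resize(p['color'][c[1]-w:c[1]+w,c[0]-w:c[0]+w],None,fx=k,fy=k,interpolation=cv2.INTER_CUBIC)
a=np.hstack([crop(t,(257,212),25,8),crop(t,(420,200),25,8)])
b=np.hstack([crop(s,(280,243),25,8),crop(s,(377,135),25,8)])
save('crop1.png',cv2.resize(np.vstack([a,b]),(600,600)))
# depth points
g=t['color'].astype(int)
for n,uv in [('knob',(257,211)),('yel',(298,204)),('pur',(250,168)),('brn',(217,217)),('spare',(194,253)),('jar',(269,284)),('tip',(424,198)),('dial',(413,210)),('cons',(400,230))]:
    print(n,uv,depthpt(t,uv).round(4))
```

```text
knob (257, 211) [0.5627 0.2002 0.0409]
yel (298, 204) [0.5711 0.1179 0.0403]
pur (250, 168) [0.6531 0.2104 0.0413]
brn (217, 217) [0.5564 0.2807 0.0399]
spare (194, 253) [0.49   0.3328 0.0223]
jar (269, 284) [0.4148 0.1824 0.0608]
tip (424, 198) [ 0.5465 -0.1175  0.1175]
dial (413, 210) [ 0.5336 -0.1021  0.0794]
cons (400, 230) [ 0.498 -0.074  0.072]
```

View pics/crop1.png

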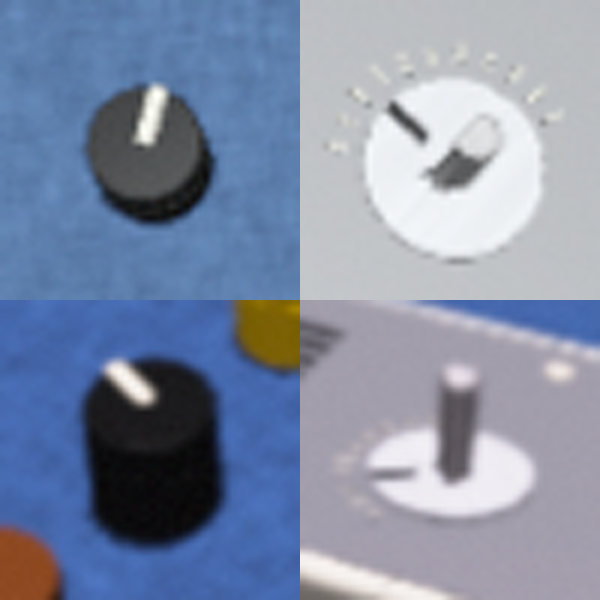

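The crop shows the black knob with its white line pointing up in the top view. The dial's dark line points up-left, and the stem tip leans right because of the viewing angle. Now I'll fit both poses.

```bash
cat > meas.py <<'E'
from h import *
def cloud(p):
    v,u=np.mgrid[0:400,0:640]
    uv=np.stack([u.ravel(),v.ravel()],1).astype(float)
    n=cv2.undistortPoints(uv[:,None],p['K'],np.array(p['dist'],float))[:,0]
    d=np.c_[n,np.ones(len(n))]*p['z_map'].ravel()[:,None]
    return ((d-np.array(p['t']))@np.array(p['R'])).reshape(400,640,3)
def fitcirc(xy):
    c,r=cv2.minEnclosingCircle(xy.astype(np.float32)*1000); return np.array(c)/1000,r/1000
E
python3 - <<'E'
from meas import *
import pickle
for n in ['top','side']:
    p=pickle.load(open(n+'1.pkl','rb'));C=cloud(p);I=p['color'].astype(int);g=I.sum(2)/3
    near=lambda x,y,r:np.hypot(C[...,0]-x,C[...,1]-y)<r
    # knob top
    m=near(.5627,.2002,.035)&(abs(C[...,2]-.04)<.004)
    print(n,'knob top',m.sum(),C[m].mean(0).round(4),fitcirc(C[m][:,:2]))
    # in the z=.04 plane: white pixels
    vv,uu=np.nonzero(m&(g>130)); P=np.array([atz(p,(u,v),.04)[:2] for u,v in zip(uu,vv)])
    c=np.array([C[m][:,:2].max(0)+C[m][:,:2].min(0)])[0]/2
    print(' bbox c',c,'white n',len(P),'mean',P.mean(0),'ang',np.degrees(np.arctan2(*(P.mean(0)-c)[::-1])), 'line', cv2.fitLine(P.astype(np.float32),2,0,1e-4,1e-4).ravel())
    m=near(.545,-.115,.03)&(abs(C[...,2]-.1165)<.006)
    print(' tip',m.sum(),C[m].mean(0).round(4),'bb',(C[m].max(0)+C[m].min(0))/2)
    m=near(.545,-.115,.045)&(abs(C[...,2]-.078)<.006)
    # bright disc
    for zz in [.078]:
        vv,uu=np.nonzero(m); 
    print(' disc z',np.median(C[m][:,2]))
    d=near(.545,-.115,.05)&(abs(C[...,2]-.078)<.008)&(g>215)
    k,lab,st,ce=cv2.connectedComponentsWithStats(d.astype(np.uint8)); i=1+np.argmax(st[1:,4])
    vv,uu=np.nonzero(lab==i);P=np.array([atz(p,(u,v),.078)[:2] for u,v in zip(uu,vv)])
    print(' disc bright',len(P),fitcirc(P),(P.max(0)+P.min(0))/2)
E
```

```text
top knob top 296 [0.563  0.2033 0.0405] (array([0.56359192, 0.20379715]), 0.019932388305664062)
 bbox c [0.56322426 0.20313498] white n 31 mean [0.57305903 0.20025643] ang -16.314317339440155 line [ 0.9507277  -0.31002718  0.573059    0.20025642]
 tip 43 [ 0.5459 -0.1183  0.1164] bb [ 0.54682834 -0.1177229   0.11575318]
 disc z 0.0768831229668174
 disc bright 563 (array([ 0.54787006, -0.11869792]), 0.02955810737609863) [ 0.54787183 -0.11818148]
side knob top 309 [0.5633 0.2041 0.0405] (array([0.56486102, 0.20187221]), 0.02105693435668945)
 bbox c [0.56431579 0.20240219] white n 29 mean [0.57517526 0.19814918] ang -21.38731966461339 line [ 0.95018864 -0.31167534  0.5751753   0.19814917]
 tip 34 [ 0.5462 -0.1176  0.1157] bb [ 0.54797837 -0.12015235  0.11520296]
 disc z 0.07729316567983635
 disc bright 213 (array([ 0.54975702, -0.12052381]), 0.029063732147216796) [ 0.55007404 -0.12004215]
```

```bash
cat >> meas.py <<'E'
def ortho(p,c,z,h=.04,n=300):
    xs=np.linspace(h,-h,n)+c[0]  # rows: +x up
    ys=np.linspace(h,-h,n)+c[1]  # cols: +y left
    X,Y=np.meshgrid(xs,ys,indexing='ij')
    uv=proj(p,np.stack([X,Y,np.full_like(X,z)],-1)).reshape(n,n,2).astype(np.float32)
    return cv2.remap(p['color'],uv[...,0],uv[...,1],cv2.INTER_CUBIC)
E
python3 - <<'E'
from meas import *
import pickle
im=[]
for n in ['top','side']:
    p=pickle.load(open(n+'1.pkl','rb'))
    a=ortho(p,(.548,-.119),.078);b=ortho(p,(.5635,.2033),.04,.03)
    im.append(np.hstack([a,b]))
    # dark line: polar profile radius 13-27mm
    g=a.mean(2);N=300
    th=np.radians(np.arange(0,360,1));
    for r0,r1 in [(.016,.022),(.022,.026)]:
        r=np.linspace(r0,r1,10)
        x=r[:,None]*np.cos(th);y=r[:,None]*np.sin(th)
        i=((.04-x)/.08*(N-1));j=((.04-y)/.08*(N-1))
        prof=cv2.remap(g.astype(np.float32),j.astype(np.float32),i.astype(np.float32),1).mean(0)
        k=np.argsort(prof)[:8];print(n,r0,sorted(k),prof[k].round())
save('ortho1.png',np.vstack(im))
E
```

```text
top 0.016 [np.int64(38), np.int64(39), np.int64(40), np.int64(41), np.int64(42), np.int64(43), np.int64(44), np.int64(45)] [ 73.  73.  78.  79.  89.  90. 102. 106.]
top 0.022 [np.int64(39), np.int64(40), np.int64(41), np.int64(42), np.int64(43), np.int64(44), np.int64(45), np.int64(46)] [ 70.  73.  74.  85.  87. 105. 106. 128.]
side 0.016 [np.int64(287), np.int64(288), np.int64(299), np.int64(300), np.int64(301), np.int64(302), np.int64(303), np.int64(304)] [83. 84. 84. 86. 87. 88. 88. 89.]
side 0.022 [np.int64(288), np.int64(289), np.int64(290), np.int64(299), np.int64(300), np.int64(301), np.int64(302), np.int64(303)] [84. 85. 85. 86. 87. 87. 88. 89.]
```

View pics/ortho1.png

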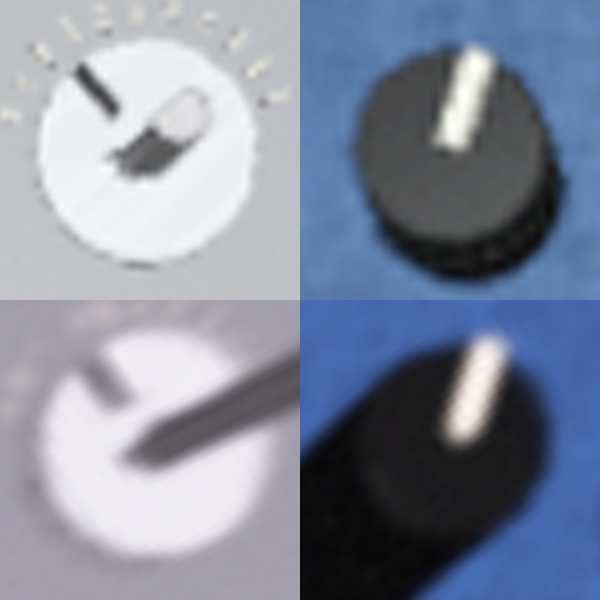

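```bash
cat > st.py <<'E'
from h import *
from scipy.spatial.transform import Rotation as Ro
def T():
    s=arm.read_state();q=s['eef_rot'];return s,Ro.from_quat([q[1],q[2],q[3],q[0]]).as_matrix()
def plan(target,yaw):  # target TCP, yaw of tool y (deg)
    s,R=T();p=s['position']
    print('t',s['clock'],'p',p.round(4),'tool y yaw',np.degrees(np.arctan2(R[1,1],R[0,1])).round(2),'tilt x',R[:,0].round(4),'F',s['ft_force'].round(2),'w',round(float(s['gripper_width']),4),'q',s['joints'].round(3))
    y=np.radians(yaw);Rt=np.array([[0,np.cos(y),np.sin(y)],[0,np.sin(y),-np.cos(y)],[-1,0,0]])
    print('shift tool cm',(R.T@(np.array(target)-p)*100).round(2),'rotvec',Ro.from_matrix(R.T@Rt).as_rotvec().round(4),'det',np.linalg.det(Rt).round(2))
E
python3 -c "
from st import *
for y in (-45,45,135,-135): plan((.5635,.2033,.12),y)"
```

```text
t 1.4 p [ 0.2164 -0.5327  0.214 ] tool y yaw -67.89 tilt x [ 0.e+00 -1.e-04 -1.e+00] F [-0.64 -0.72 -0.3 ] w 0.0915 q [-1.205  0.32   1.565 -0.     1.257 -0.02 ]
shift tool cm [  9.39 -55.13 -59.86] rotvec [-3.996e-01  0.000e+00 -1.000e-04] det 1.0
t 1.4 p [ 0.2164 -0.5327  0.214 ] tool y yaw -67.89 tilt x [ 0.e+00 -1.e-04 -1.e+00] F [-0.64 -0.72 -0.3 ] w 0.0915 q [-1.205  0.32   1.565 -0.     1.257 -0.02 ]
shift tool cm [  9.39 -55.13 -59.86] rotvec [-1.9704e+00  1.0000e-04 -1.0000e-04] det 1.0
t 1.4 p [ 0.2164 -0.5327  0.214 ] tool y yaw -67.89 tilt x [ 0.e+00 -1.e-04 -1.e+00] F [-0.64 -0.72 -0.3 ] w 0.0915 q [-1.205  0.32   1.565 -0.     1.257 -0.02 ]
shift tool cm [  9.39 -55.13 -59.86] rotvec [ 2.742e+00 -1.000e-04 -0.000e+00] det 1.0
t 1.4 p [ 0.2164 -0.5327  0.214 ] tool y yaw -67.89 tilt x [ 0.e+00 -1.e-04 -1.e+00] F [-0.64 -0.72 -0.3 ] w 0.0915 q [-1.205  0.32   1.565 -0.     1.257 -0.02 ]
shift tool cm [  9.39 -55.13 -59.86] rotvec [ 1.1712e+00 -1.0000e-04 -1.0000e-04] det 1.0
```

Request:
{"op": "move_arm", "data": {"rows": [[[-1,0,-3.24,-3.52,0,0,0],[-1,0,-3.24,-3.52,0,0,0],[-1,0,-3.24,-3.52,0,0,0],[-1,0,-3.24,-3.52,0,0,0],[-1,0,-3.24,-3.52,0,0,0],[-1,0,-3.24,-3.52,0,0,0],[-1,0,-3.24,-3.52,0,0,0],[-1,0,-3.24,-3.52,0,0,0],[-1,0,-3.24,-3.52,0,0,0],[-1,0,-3.24,-3.52,0,0,0],[-1,0,-3.24,-3.52,0,0,0],[-1,0,-3.24,-3.52,0,0,0],[-1,0,-3.24,-3.52,0,0,0],[-1,0,-3.24,-3.52,0,0,0],[-1,0,-3.24,-3.52,0,0,0],[-1,0,-3.24,-3.52,0,0,0],[-1,0,-3.24,-3.52,0,0,0],[-1,0,0,0,-0.133,0,0],[-1,0,0,0,-0.133,0,0],[-1,0,0,0,-0.133,0,0]]], "squeeze": 15}}

```text
clock: 3.4
position: [0.5636, 0.2034, 0.2135]
eef_rot: [-0.273, -0.652, -0.272, 0.653]
ft_force: [0.1, 0.2, 0.7]
gripper_width: 0.091
```

```bash
python3 -c "
from st import *
plan((.5635,.2033,.008),-45)"
```

```text
t 3.4 p [0.5636 0.2034 0.2135] tool y yaw -44.66 tilt x [-5.e-04 -4.e-04 -1.e+00] F [0.06 0.19 0.67] w 0.091 q [ 0.327  0.358  1.507 -0.     1.276  1.107]
shift tool cm [20.55  0.   -0.  ] rotvec [0.0059 0.0006 0.0001] det 1.0
```

Request:
{"op": "move_arm", "data": {"rows": [[[-0.4,4,0,0,0,0,0],[-0.4,4,0,0,0,0,0],[-0.4,4,0,0,0,0,0],[-0.4,4,0,0,0,0,0],[-0.4,3,0,0,0,0,0],[-0.4,1.5,0,0,0,0,0],[-0.4,0,0,0,0,0,0],[-0.4,0,0,0,0,0,0]]]}}

```text
clock: 4.2
position: [0.564, 0.2029, 0.0093]
eef_rot: [0.27, 0.654, 0.27, -0.653]
ft_force: [0.3, 0.1, 0.1]
gripper_width: 0.0634
```

Run:
```python
from st import *
plan((.5635,.2033,.008),-45)
p=camera('side');t=camera('top')
c=lambda p,c,w:cv2.resize(p['color'][c[1]-w:c[1]+w,c[0]-w:c[0]+w],(400,400),interpolation=2)
save('pick1.png',np.hstack([c(p,(280,220),60),c(t,(257,205),60)]))
```

```text
t 4.2 p [0.564  0.2029 0.0093] tool y yaw -45.03 tilt x [ 5.e-04  1.e-04 -1.e+00] F [0.31 0.13 0.1 ] w 0.0634 q [ 0.326  0.549  1.764 -0.     0.828  1.112]
shift tool cm [ 0.13 -0.07  0.01] rotvec [-0.0006 -0.0005 -0.0003] det 1.0
```

View pics/pick1.png

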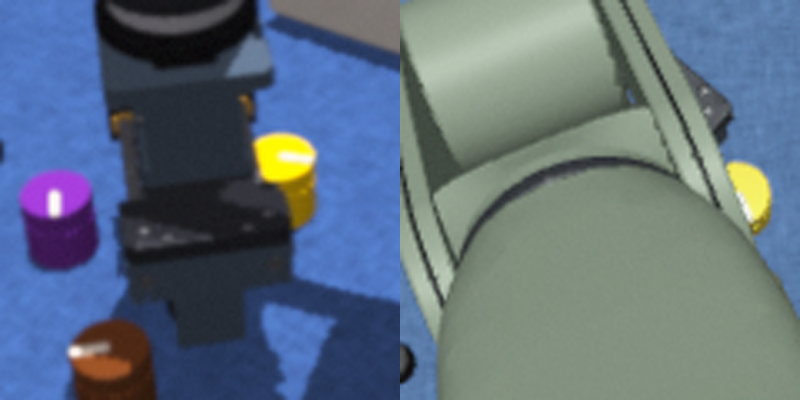

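The fingers are around the black knob (side crop (210,290)) and no neighbour is touched. Closing now.

Request:
{"op": "move_arm", "data": {"rows": [[[0.3,0,0,0,0,0,0],[1,0,0,0,0,0,0],[1,0,0,0,0,0,0],[1,0,0,0,0,0,0],[1,0,0,0,0,0,0],[1,0,0,0,0,0,0]]], "squeeze": 12}}

```text
clock: 4.9
position: [0.5638, 0.2028, 0.0094]
eef_rot: [0.27, 0.654, 0.27, -0.653]
ft_force: [-1.6, -0.6, 3.4]
gripper_width: 0.0395
```

Request:
{"op": "move_arm", "data": {"rows": [[[1,0,0,0,0,0,0],[1,0,0,0,0,0,0],[1,0,0,0,0,0,0],[1,-1,0,0,0,0,0],[1,-4,0,0,0,0,0],[1,-4,0,0,0,0,0],[1,-4,0,0,0,0,0],[1,-2,0,0,0,0,0],[1,0,0,0,0,0,0],[1,0,0,0,0,0,0]]], "squeeze": 40}}

```text
clock: 5.9
position: [0.5629, 0.2025, 0.1582]
eef_rot: [-0.27, -0.653, -0.27, 0.654]
ft_force: [0.4, 0.1, -0.7]
gripper_width: 0.0389
```

Run:
```python
from st import *
plan((.5475,-.1185,.16),10.5)
p=camera('side');t=camera('top')
c=lambda p,c,w:cv2.resize(p['color'][c[1]-w:c[1]+w,c[0]-w:c[0]+w],(400,400),interpolation=2)
save('lift1.png',np.hstack([c(p,(280,150),60),c(t,(240,205),60)]))
```

```text
t 5.9 p [0.5629 0.2025 0.1582] tool y yaw -45.03 tilt x [-1.1e-03 -4.0e-04 -1.0e+00] F [ 0.36  0.13 -0.74] w 0.0389 q [ 0.326  0.395  1.594 -0.     1.153  1.112]
shift tool cm [-0.16 21.63 23.78] rotvec [-9.693e-01  7.000e-04  1.000e-03] det 1.0
```

View pics/lift1.png

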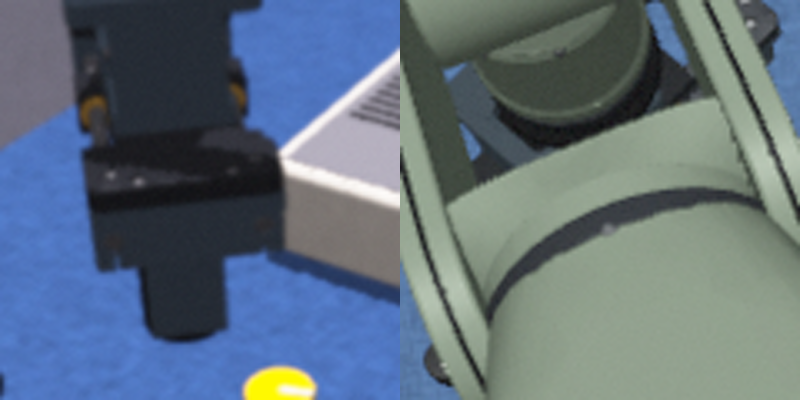

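Run:
```python
from meas import *
import pickle
for n in ['top','side']:
    p=pickle.load(open(n+'1.pkl','rb'))
    for (c,z,r,nm) in [((.548,-.119),.078,.03,'disc'),((.5635,.2033),.04,.02,'knob')]:
        h=.05 if nm=='disc' else .03;N=400
        a=ortho(p,c,z,h,N).astype(float)
        g=a.mean(2) if nm=='disc' else a[...,2]
        g=cv2.GaussianBlur(g,(0,0),2)
        # radial max-gradient edge, iterative robust circle fit
        c0=np.zeros(2)
        for it in range(5):
            th=np.radians(np.arange(0,360,3));rr=np.arange(r-.006,r+.006,.0002)
            x=c0[0]+rr[:,None]*np.cos(th);y=c0[1]+rr[:,None]*np.sin(th)
            S=cv2.remap(g.astype(np.float32),((h-y)/(2*h)*(N-1)).astype(np.float32),((h-x)/(2*h)*(N-1)).astype(np.float32),1)
            G=np.gradient(S,axis=0); G=-G if nm=='disc' else G
            k=G.argmax(0);w=G.max(0)
            ok=w>.5*np.median(w)
            d=rr[k]-r
            A=np.c_[np.cos(th),np.sin(th),np.ones(len(th))]
            for _ in range(5):
                s=np.linalg.lstsq(A[ok],d[ok],rcond=None)[0]
                res=d-A@s; ok=(w>.5*np.median(w))&(abs(res)<.0012)
            c0=c0+s[:2]
        print(n,nm,(np.array(c)+c0).round(4),'r err',s[2].round(4),'inl',ok.sum(),'rms',res[ok].std().round(5))
    C=cloud(p)
    # console edges: top surface z
    m=(abs(C[...,2]-.074)<.004)&(C[...,0]>.35)&(C[...,1]<.05)&(C[...,1]>-.3)
    P=C[m][:,:2];rc=cv2.minAreaRect((P*1000).astype(np.float32));print('console',rc)
    import itertools
    a=np.radians(rc[2]);
    for k in range(4):
        b=a+k*np.pi/2;o=np.array([-30*np.cos(b)-20*np.sin(b),-30*np.sin(b)+20*np.cos(b)]);print(k,np.array(rc[0])+o)
    # table z
    print('table z',np.median(C[150:350,250:330,2]))
```

```text
top disc [ 0.548  -0.1182] r err -0.0008 inl 112 rms 0.00039
top knob [0.5592 0.201 ] r err 0.0017 inl 62 rms 0.00063
console ((579.2603759765625, -135.916748046875), (239.53077697753906, 200.8511505126953), 3.428483009338379)
0 [ 548.11801704 -117.74662201]
1 [ 561.09024994 -167.05910698]
2 [ 610.40273491 -154.08687408]
3 [ 597.43050201 -104.77438912]
table z 0.0008368326184963139
side disc [ 0.5497 -0.1206] r err 0.0002 inl 99 rms 0.00044
side knob [0.5642 0.2032] r err 0.0 inl 57 rms 0.00052
console ((1099.112548828125, -123.88243103027344), (348.2129211425781, 1286.7445068359375), 89.87982940673828)
0 [1079.04967169 -153.84041763]
1 [1129.07053542 -143.94530817]
2 [1119.17542597  -93.92444443]
3 [1069.15456223 -103.81955389]
table z 0.0011176043750819437
```

Request:
{"op": "move_arm", "data": {"rows": [[[1,0,2.71,2.97,0,0,0],[1,0,2.71,2.97,0,0,0],[1,0,2.71,2.97,0,0,0],[1,0,2.71,2.97,0,0,0],[1,0,2.71,2.97,0,0,0],[1,0,2.71,2.97,0,0,0],[1,0,2.71,2.97,0,0,0],[1,0,2.71,2.97,0,0,0],[1,0,0,0,-0.139,0,0],[1,0,0,0,-0.139,0,0],[1,0,0,0,-0.139,0,0],[1,0,0,0,-0.139,0,0],[1,0,0,0,-0.139,0,0],[1,0,0,0,-0.139,0,0],[1,0,0,0,-0.135,0,0],[1,0,0,0,0,0,0],[1,0,0,0,0,0,0]]]}}

```text
clock: 7.7
position: [0.548, -0.1184, 0.1576]
eef_rot: [0.542, 0.453, 0.544, -0.453]
ft_force: [0.7, 0.2, -0.5]
gripper_width: 0.0392
```

Run:
```python
from st import *
import pickle
plan((.5482,-.1187,.130),10.5)
p=camera('side');t=camera('top');pickle.dump((p,t),open('ab.pkl','wb'))
c=lambda p,c,w:cv2.resize(p['color'][c[1]-w:c[1]+w,c[0]-w:c[0]+w],(400,400),interpolation=2)
save('above1.png',np.hstack([c(p,(377,115),50),c(t,(415,205),50)]))
```

```text
t 7.7 p [ 0.548  -0.1184  0.1576] tool y yaw 10.32 tilt x [-2.5e-03  6.0e-04 -1.0e+00] F [ 0.73  0.15 -0.51] w 0.0392 q [-0.233  0.34   1.683  0.     1.121 -0.413]
shift tool cm [2.76 0.02 0.04] rotvec [-0.0031 -0.001   0.0024] det 1.0
```

View pics/above1.png

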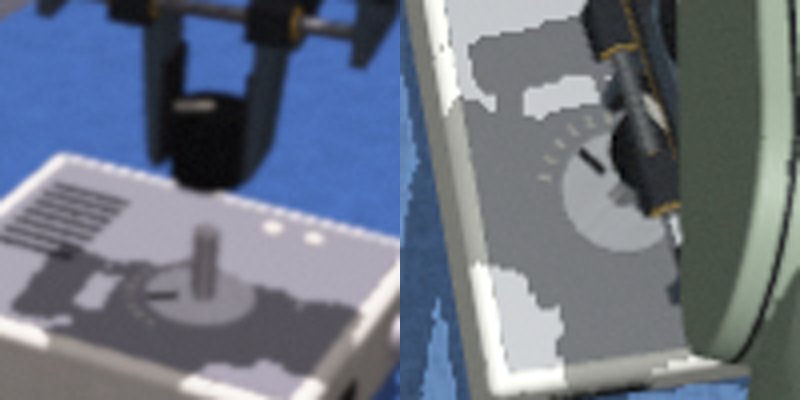

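The side view shows the knob held over the stem at crop (208,150), its pointer facing left, parallel to the dial line. I'll measure the pointer angle and the offset from the stem in this one camera.

Run:
```python
from meas import *
import pickle
p,t=pickle.load(open('ab.pkl','rb'))
a=ortho(p,(.548,-.1184),.188,.03,400)
b=ortho(p,(.548,-.1184),.117,.03,400)
save('above_o.png',np.hstack([a,b]))
```

```text
(no output)
```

View pics/above_o.png

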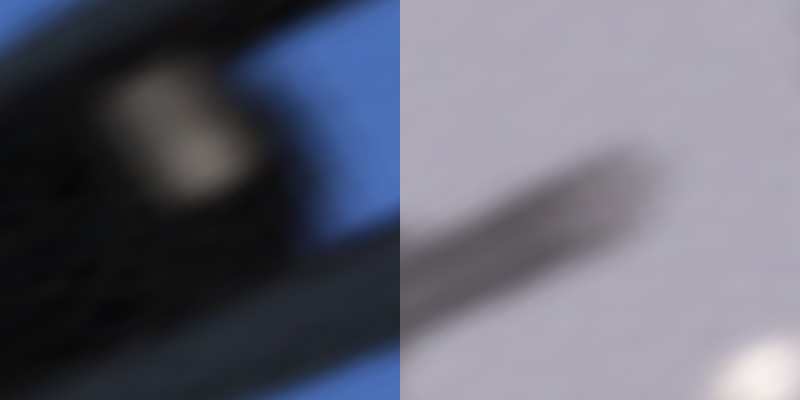

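Request:
{"op": "move_arm", "data": {"rows": [[[1,1,0.04,0.07,0,0,0],[1,1.4,0,0,0,0,0],[1,0.3,0,0,0,0,0],[1,0.2,0,0,0,0,0],[1,0.2,0,0,0,0,0],[1,0.2,0,0,0,0,0],[1,0.2,0,0,0,0,0],[1,0.2,0,0,0,0,0],[1,0,0,0,0,0,0],[1,0,0,0,0,0,0]]]}}

```text
clock: 8.8
position: [0.549, -0.1191, 0.1219]
eef_rot: [0.544, 0.452, 0.544, -0.452]
ft_force: [-0.3, -0.0, -0.7]
gripper_width: 0.0393
```

Run:
```python
from st import *
import pickle
plan((.5485,-.119,.100),10.5)
print(arm.read_state()['ft_torque'])
p=camera('side')
c=lambda p,c,w:cv2.resize(p['color'][c[1]-w:c[1]+w,c[0]-w:c[0]+w],(400,400),interpolation=2)
save('eng1.png',c(p,(377,120),40))
```

```text
t 8.8 p [ 0.549  -0.1191  0.1219] tool y yaw 10.48 tilt x [-3.e-04  0.e+00 -1.e+00] F [-0.25 -0.01 -0.69] w 0.0393 q [-0.234  0.373  1.732 -0.     1.037 -0.417]
shift tool cm [ 2.19 -0.05 -0.02] rotvec [-0.0003 -0.0001  0.0003] det 1.0
[ 0.04996944 -0.02501843  0.0265793 ]
```

View pics/eng1.png

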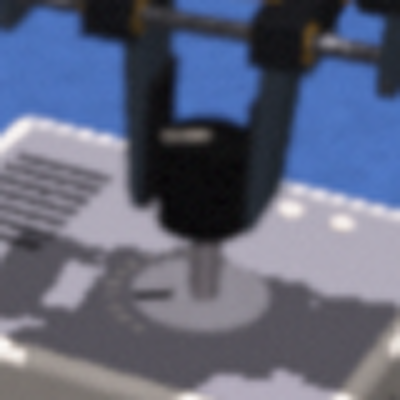

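The underside is about 4 mm below the tip level with no contact force, and the knob sits over the stem at (205,240). Continuing down.

Request:
{"op": "move_arm", "data": {"rows": [[[1,0.2,0,0,0,0,0],[1,0.2,0,0,0,0,0],[1,0.2,0,0,0,0,0],[1,0.2,0,0,0,0,0],[1,0,0,0,0,0,0]]]}}

```text
clock: 9.35
position: [0.5489, -0.1191, 0.1135]
eef_rot: [0.543, 0.452, 0.544, -0.452]
ft_force: [-0.9, 0.6, -0.8]
gripper_width: 0.0395
```

Request:
{"op": "move_arm", "data": {"rows": [[[1,0.2,0,0,0,0,0],[1,0.2,0,0,0,0,0],[1,0.2,0,0,0,0,0],[1,0.2,0,0,0,0,0],[1,0.2,0,0,0,0,0],[1,0.2,0,0,0,0,0],[1,0.2,0,0,0,0,0],[1,0,0,0,0,0,0],[1,0,0,0,0,0,0]]]}}

```text
clock: 10.25
position: [0.549, -0.1191, 0.1002]
eef_rot: [0.544, 0.452, 0.544, -0.452]
ft_force: [-2.8, 0.4, 3.2]
gripper_width: 0.0395
```

The knob reached home with 3 N at the expected height. Pressing gradually.

Request:
{"op": "move_arm", "data": {"rows": [[[1,0.1,0,0,0,0,0],[1,0.1,0,0,0,0,0],[1,0.1,0,0,0,0,0],[1,0.1,0,0,0,0,0],[1,0,0,0,0,0,0],[1,0,0,0,0,0,0]]]}}

```text
clock: 10.85
position: [0.549, -0.1192, 0.0961]
eef_rot: [0.544, 0.452, 0.544, -0.452]
ft_force: [-4.0, 0.0, 5.8]
gripper_width: 0.0391
```

Request:
{"op": "move_arm", "data": {"rows": [[[1,0.1,0,0,0,0,0],[1,0.1,0,0,0,0,0],[1,0.1,0,0,0,0,0],[1,0.05,0,0,0,0,0],[1,0,0,0,0,0,0],[1,0,0,0,0,0,0]]]}}

```text
clock: 11.45
position: [0.5491, -0.1192, 0.093]
eef_rot: [0.544, 0.452, 0.544, -0.452]
ft_force: [-4.4, 1.5, 6.9]
gripper_width: 0.0393
```

Run:
```python
from st import *
plan((.5485,-.119,.0928),10.5)
print(arm.read_state()['ft_torque'])
p=camera('side');t=camera('top')
c=lambda p,c,w:cv2.resize(p['color'][c[1]-w:c[1]+w,c[0]-w:c[0]+w],(400,400),interpolation=2)
save('press1.png',np.hstack([c(p,(377,120),40),cv2.resize(p['color'][:, :],(400,400))]))
```

```text
t 11.45 p [ 0.5491 -0.1192  0.093 ] tool y yaw 10.49 tilt x [ 1.e-04 -1.e-04 -1.e+00] F [-4.43  1.45  6.87] w 0.0393 q [-0.234  0.402  1.768 -0.     0.971 -0.417]
shift tool cm [ 0.02 -0.05 -0.03] rotvec [-0.0002  0.0002 -0.0001] det 1.0
[0.26619328 0.76325202 0.00636212]
```

View pics/press1.png

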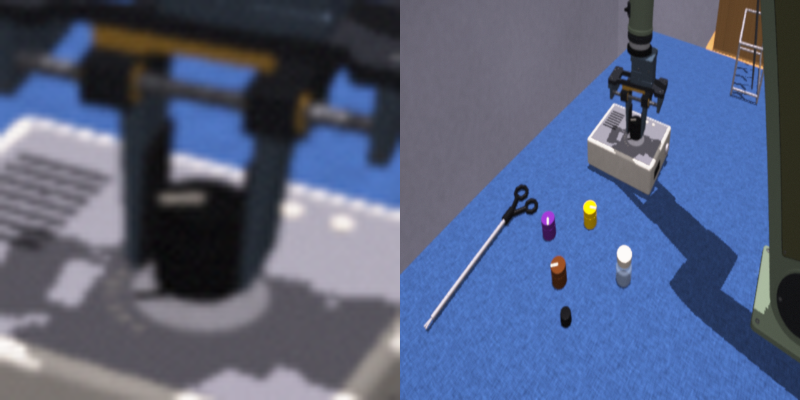

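Request:
{"op": "move_arm", "data": {"rows": [[[1,0.05,-0.03,0,0,0,0],[1,0.05,-0.02,0,0,0,0],[1,0.05,0,0,0,0,0],[1,0,0,0,0,0,0],[1,0,0,0,0,0,0]]]}}

```text
clock: 12.05
position: [0.5491, -0.1193, 0.0923]
eef_rot: [0.544, 0.453, 0.543, -0.452]
ft_force: [-4.2, 1.6, 10.8]
gripper_width: 0.0396
```

```bash
python3 -c "
from st import *
plan((.5485,-.119,.092),10.5)"
```

```text
t 12.05 p [ 0.5491 -0.1193  0.0923] tool y yaw 10.48 tilt x [ 1.5e-03 -2.0e-04 -1.0e+00] F [-4.25  1.61 10.76] w 0.0396 q [-0.234  0.402  1.77   0.     0.967 -0.417]
shift tool cm [ 0.03 -0.05 -0.04] rotvec [-0.0004  0.0005 -0.0015] det 1.0
```

At the hard stop: force jumped to 10.8 N, and z = 0.0923 m equals the home height minus 8 mm. One last check of the knob pose, the small knob and the jar before handing in.

Run:
```python
from st import *
from meas import cloud,ortho
import pickle
p=camera('side');t=camera('top')
C=cloud(p);g=p['color'].mean(2)
m=(np.hypot(C[...,0]-.549,C[...,1]+.119)<.022)&(abs(C[...,2]-.123)<.006)
print('knob top pts',m.sum(),C[m].mean(0).round(4),np.median(C[m][:,2]).round(4))
save('final_o.png',ortho(p,(.549,-.119),.123,.03,400))
q0=pickle.load(open('side1.pkl','rb'))
for n,b in [('spare_knob',(262,318)),('jar',(358,266))]:
    u,v=b; print(n,'img diff',abs(p['color'][v-15:v+15,u-12:u+12].astype(int)-q0['color'][v-15:v+15,u-12:u+12]).mean().round(2),[(np.round(r['uv']),round(r['conf'],2)) for r in models.search_frame(n,p)][:2])
s=arm.read_state();print(s['clock'],s['position'],s['ft_force'],s['gripper_width'])
```

```text
knob top pts 168 [ 0.5501 -0.114   0.123 ] 0.1236
spare_knob img diff 7.8 [(array([263., 316.]), 0.74)]
jar img diff 9.99 []
12.25 [ 0.5490887  -0.11921416  0.09226007] [-5.09351555  1.40443101 11.63086269] 0.039286260437256186
```

View pics/final_o.png

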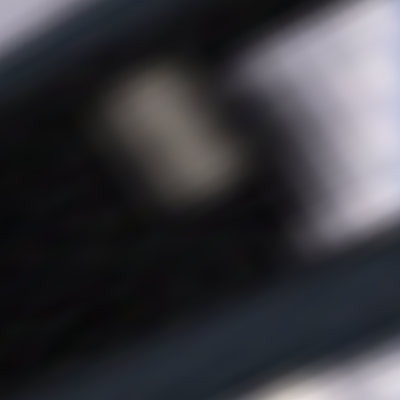

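```bash
python3 -c "
from bench import arm
print(arm.job_done()); s=arm.read_state(); print(s['clock'],s['position'],s['ft_force'],s['gripper_width'])"
```

```text
the job is handed in; nothing more can be done
None
the job is handed in; nothing more can be done
```

I picked up the black pointer knob, turned it about 55° so its flat matched the stem's, and slid it fully home on the D-stem. I then pressed it to the stop and handed in the job at about 12.3 s, still gripping at 40 N. No verdict was reported.

**Seating and press:**
- The knob slid over the stem with almost no force until first contact at the expected home height.
- At the stop the TCP was at z = 0.0923 m, 8 mm below that height, with about 11 N upward.
- The knob's top measured 0.1236 m against 0.123 m expected, and the pointer lay roughly along the stem's flat.
- The finger opening was 39 mm, so the fingers are on the knob.

**Small knob and jar:**
- Both showed at their starting places in the overview taken at about 11.5 s, before the last 1.5 mm of the press.
- In the final picture the network found the small knob within about 2 px of its start, but it did not report the jar.

**Did not fully agree:**
- The two cameras differed by about 2 mm on the stem's position, so I aimed between them and it fitted.
- A sideways load of about 5 N on the tool remained at the end. A 0.5 mm corrective shift did not remove it.
- The last pointer view was blurred and partly hidden by a finger, so it is only a rough check of the angle.

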